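# Fetch the red-capped oil bottle from the sliding-door case

### The arm

A 7-joint arm with a two-finger parallel gripper is mounted at the origin on the work surface. World frame = base frame: x ahead of the robot, y to its left, z up, the work surface at z = 0. Lengths are in m, angles in rad, forces in N, time in s.
With the tool pointing down it reaches from about 0.4 to 0.925 m from the base axis. Payload 5.6 kg.
Tool frame: the origin (TCP) lies midway between the tips of the shut fingers; the grasp point (between the pads) lies 19 mm behind it; x points along the fingers, y is the direction in which the jaws open and shut, and the axes are right-handed (so a half turn about x gives the same grasp; the last joint's range is limited). The gripper opens to 85 mm and grips with 20 to 120 N. Pads are 22 mm wide; open, the fingers measure 114 mm over their backs; the gripper's body (76 mm by 85 mm) begins 54 mm behind the grasp point. The pads swing forward as they close: fully open they stand 13 mm farther back than shut.
Start: joints at [1.264, 0.468, -0.012, 1.603, 0.006, 1.071, -0.056], TCP at [0.169, -0.628, 0.231] pointing down, gripper open.
Joint ranges: [-2.53, 2.53], [-0.31, 2.02], [-1.57, 1.55], [0.28, 2.44], [-1.29, 4.43], [0.15, 1.84], [-2.92, 2.92]. Speed limits (rad/s): [2.57, 2.57, 3.14, 3.14, 3.14, 3.14, 3.14].

### API

Orientations are given as a unit quaternion [x, y, z, w].
In Python, from plant import manip gives the robot as it stands.
- The arm moves only by the tool apply_moves, never from a script. Its argument "targets" is text: rows parted by semicolons, each of 7 numbers parted by spaces: the shift along the tool's x, y, z in cm, then the turn, a rotation vector about the tool's x, y, z in rad, then the finger opening in cm, from 0 to 8.54. In form: tx ty tz rx ry rz grip; .... A call has 1 to 20 rows; each row is the pose to reach, as a shift and turn from the pose commanded when the call began, along the tool's axes at that moment; what a row does not reach only later rows make up. A row lasts 1/8 s, in which the tool goes at most 62.5 mm and 10.7 degrees, less where a joint would pass 70% of its speed; a pose out of reach is approached as far as the arm can. A call with a gripper value outside its range is refused whole. The fingers move at their own pace and stop on an object; the grip force is fixed at half the most. Time passes only in rows, so rows that repeat a pose let the fingers close. It gives the time, the measured TCP pose, the force and the opening at its end, in the units of the state.
- manip.observe(): the state, without advancing time (a new reading comes with each control period).
- manip.get_image(name): name is "scene" or "top" or "wrist"; returns a dict with "img" (420x560x3 uint8, red, green, blue), "intrinsics" (3x3 intrinsics, pixels), "R" (3x3) and "t" (3): a world point X has camera coordinates R X + t. Camera axes: x right, y down, z forward; pixel columns grow to the right and rows downward; lengths in m; the calibration is good to about 2 mm. A picture is of the moment at which its call begins. There is no depth.
- manip.hand_in(): hands the job in, once; it reports no verdict.
Trained networks look in a picture, given as the dict that the camera call returned (one of the last four; its "shot" number tells which), for a name from the list of things; names that differ only in an ending like _2 or _b are one class to them, and where a whole thing is asked for, a point or a joint stands for the part that bears it (a point fixed in the world has none). Each returns a list of dicts, best first, with "confidence" (0 to 1); they miss things now and then, are a little off and sometimes report something else, mostly with a low value. They report only what shows in the picture. A call takes as long as a camera call. They do not tell look-alikes from the thing itself.
- manip.find_in(picture, name): "centre" ([row, column] in pixels, amid what is visible of it).
The state is a dict: "time_s": time; "q": joint angles; "qd": joint speeds; "effort": joint torques, N m; "eef_pos": TCP position; "orientation": TCP orientation; "ft_force": force on the tool from outside, world axes, zero at the start; "moment": the same for the moment, N m; "finger_gap": opening from 0.0 (shut) to 1.0 (fully open).
Only numpy, scipy, OpenCV 4.12 (cv2) and the standard library are available. Lean on these libraries where they do the work, as an engineer would, in place of code of your own. Each camera call takes 0.05 s, during which the arm holds its last target.

### The job

Slide open the clear door on top of the plywood case that covers the red-capped bottle, leaving the other compartment closed. Lift the red-capped bottle out and stand it upright on the round cork mat, with its whole base on the mat.

Things in the scene. Friction and masses are not known exactly. Their poses are not given: they have to be found in the camera images.
- case: Plywood case fixed on the bench, 224 (x) by 436 (y) by 108 mm high. Origin: centre of underside; own y along its length, z up. Inside 200 x 420 mm, floor 6 mm above the bench; a 10 mm wall at y = 0 parts it into a left (+y) and a right (-y) compartment, each covered by a level clear sliding door. A fully open door bares the outer 175 mm of its compartment.
- left_door (a joint): Travel (m) of the left (+y) clear door, 196 x 220 x 6 mm, in the upper track (top 106 mm above bench): 0 closed (starts up to 0.012), slides to case -y over the other door, stop 0.175; stays; 2 N moves it. Its blue upright fin (14 mm thick along y, 70 along x, top 150 mm above bench) stands at case x 0, y +(200 mm - travel). Pinch or push it with fingertips over 110 mm.
- right_door (a joint): Travel (m) of the right (-y) clear door, 196 x 220 x 6 mm, in the lower track (top 96 mm above bench): 0 closed (starts up to 0.012), slides to case +y under the other door, stop 0.175; stays; 2 N moves it. Its blue upright fin (14 mm thick along y, 70 along x, top 150 mm above bench) stands at case x 0, y -(200 mm - travel). Pinch or push it with fingertips over 110 mm.
- red_bottle_mid (a point): Middle of the loose upright black bottle with red cap and band, 80 g: on its axis, 37 mm above its underside. 36 mm diameter up to 50 mm, then neck and 24 mm cap; 74 mm high. It stands in one compartment, at case y 115 to 145 mm either side of 0, within 20 mm of the case's long axis. A like bottle with a yellow cap stands in the other compartment: leave it.
- mat_top (a point): Centre of the upper face of the round cork mat, 120 mm in diameter and 5 mm thick, fixed on the bench to the left or right of the case. On the other side of the case lies a wooden block, 100 by 150 by 30 mm with brass pieces, not to be used.
Not all that is in view belongs to the job. Leave any green or pink look-alike of the part that bears mat_top alone.

How it is judged:
On the way, in this order (a step that is already met when the one before it is completed fails the run):
1. a door has been slid open by 110 mm or more (value of joint any of left_door, right_door above 0.11 m), for 0.2 s.
2. the red-capped bottle has been lifted out above the case (height (world z) of red_bottle_mid above 0.13 m), for 0.1 s.
At the end, for the whole second after the job is handed in: The red-capped bottle stands upright (within 10 degrees) and at rest on the cork mat, its axis within 45 mm of the mat's centre, released; the door of the other compartment is still closed to within 30 mm (horizontal distance between red_bottle_mid and mat_top below 0.045 m and height (world z) of red_bottle_mid between 0.034 and 0.05 m and angle between red_bottle_mid's own z axis and vertical below 0.17 rad and linear speed of red_bottle below 0.02 m/s and value of joint any of left_door, right_door below 0.03 m); the robot touches nothing.
It fails at once if both doors open by more than 50 mm at once (value of joint each of left_door, right_door above 0.05 m).
It fails at once if the red-capped bottle tipped by more than 40 degrees (angle between red_bottle_mid's own z axis and vertical above 0.7 rad).
It also fails if it takes over 58 s, if anything falls off the work surface, if the arm or the gripper's body presses on something with over 40 N, if the wrist force passes 120 N, or if a joint passes its speed limit or range.

## Working session

There is one attempt and no reset: what is moved stays moved. The work goes in short steps, Python scripts to look and compute and a tool call to move; the robot and the scene stay as the last step left them, time stands still between calls to the robot, and variables do not carry over. Pictures are saved under pics/ and viewed, and the job is handed in when it is done.

Besides the shell and the picture viewer there is one more tool, called after ">>>" by a JSON object that holds its "name" and its "arguments". apply_moves: Moves the arm, as the interface text tells. Its arguments: {"type":"object","properties":{"targets":{"type":"string"}},"required":["targets"]}

```bash
mkdir -p pics; ls; cat > h.py <<'E'
from plant import manip
import numpy as np, cv2
def shot(n,f):
    p=manip.get_image(n); cv2.imwrite('pics/'+f+'.png',cv2.cvtColor(p['img'],cv2.COLOR_RGB2BGR)); return p
def ray(p,rc,z):
    K=np.array(p['intrinsics']);R=np.array(p['R']);t=np.array(p['t'])
    d=R.T@np.linalg.inv(K)@np.array([rc[1],rc[0],1.]); c=-R.T@t
    return c+d*(z-c[2])/d[2]
def proj(p,X):
    K=np.array(p['intrinsics']);v=K@(np.array(p['R'])@np.array(X)+np.array(p['t']));return (v[1]/v[2],v[0]/v[2])
E
python3 - <<'E'
from h import *
for n in ['scene','top']:
    p=shot(n,n+'0')
    R=np.array(p['R']);print(n,-R.T@np.array(p['t']))
    for nm,z in [('case',.1),('left_door',.13),('right_door',.13),('red_bottle_mid',.043),('mat_top',.005)]:
        for r in manip.find_in(p,nm)[:4]:
            print(nm,r['centre'],r['confidence'],ray(p,r['centre'],z).round(3))
s=manip.observe();print(s['eef_pos'],s['orientation'],s['finger_gap'],s['time_s'])
E
```

```text
pics
scene [ 0.82199766 -0.65557077  0.69813858]
case [256.9, 327.0] 0.94 [ 0.624 -0.098  0.1  ]
left_door [209.7, 350.0] 0.92 [0.619 0.045 0.13 ]
right_door [264.7, 317.4] 0.95 [ 0.625 -0.156  0.13 ]
mat_top [187.9, 291.5] 0.96 [0.372 0.215 0.005]
mat_top [169.5, 337.8] 0.77 [0.46  0.385 0.005]
mat_top [155.6, 286.0] 0.68 [0.262 0.382 0.005]
mat_top [187.6, 384.6] 0.45 [0.63  0.357 0.005]
top [ 0.27462918 -0.01934161  1.37076896]
case [160.4, 282.1] 0.6 [ 0.595 -0.011  0.1  ]
left_door [157.1, 246.6] 0.88 [0.599 0.083 0.13 ]
right_door [156.9, 326.1] 0.68 [ 0.593 -0.128  0.13 ]
mat_top [170.8, 166.2] 0.93 [0.597 0.329 0.005]
mat_top [220.6, 147.3] 0.92 [0.452 0.381 0.005]
mat_top [247.3, 198.0] 0.76 [0.371 0.236 0.005]
mat_top [286.3, 146.1] 0.71 [0.265 0.382 0.005]
[ 0.16944135 -0.62753421  0.23129033] [-0.70095214 -0.09296376  0.7009825  -0.0929912 ] 0.9981481292230869 0.6
```

View pics/scene0.png

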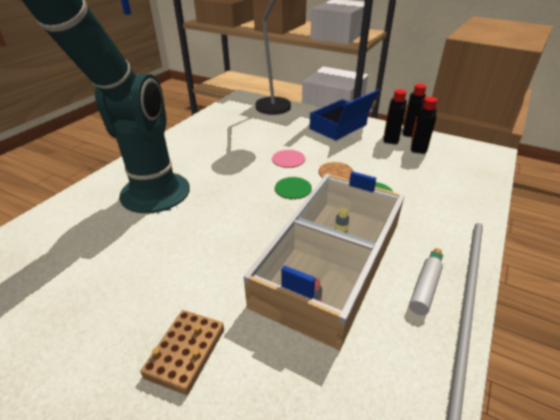

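View pics/top0.png

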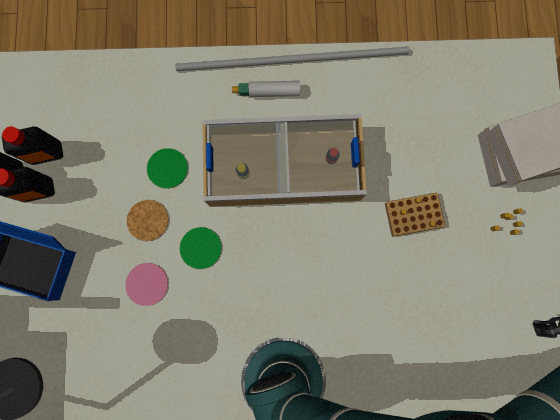

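```bash
python3 - <<'E'
import cv2
a=cv2.imread('pics/top0.png')[90:310,120:400]
cv2.imwrite('pics/top0c.png',cv2.resize(a,(760,597),interpolation=3))
a=cv2.imread('pics/scene0.png')[140:350,220:440]
cv2.imwrite('pics/scene0c.png',cv2.resize(a,(620,592),interpolation=3))
E
```

```text
(no output)
```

View pics/top0c.png

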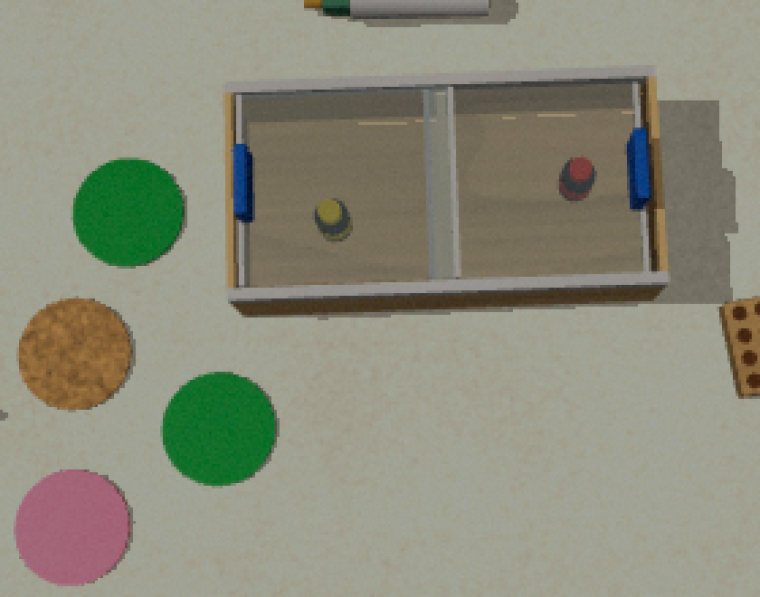

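View pics/scene0c.png

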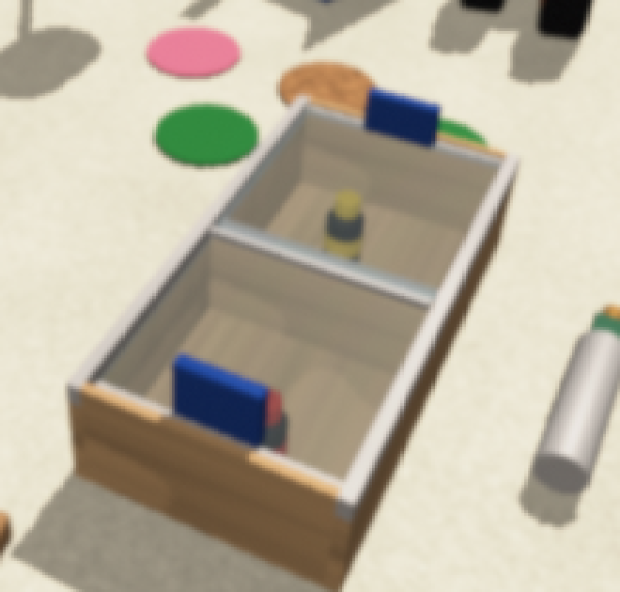

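The red-capped bottle is in the right (-y) compartment: cap at about (152,333) in the top view. Possible mix-ups:
- **Bottle:** the yellow-capped one at (168,242), and the big red-capped bottles at about (140,15) and (178,8), which are outside the case.
- **Mat:** the cork mat is at (220,147). The green ones at (168,167) and (248,201) and the pink one at (284,147) are look-alikes.

The block is on the right, which fits the mat being on the left. The close crop confirms these choices. Next I'll measure.

```bash
python3 - <<'E'
from h import *
from scipy.spatial.transform import Rotation as Ro
p=manip.get_image('top'); im=p['img']; hsv=cv2.cvtColor(im,cv2.COLOR_RGB2HSV).astype(int)
s=.36842
for c in [(228,83),(655,68),(667,275),(230,292)]:
    print('corner',ray(p,(90+c[1]*s,120+c[0]*s),.108).round(4))
H,S,V=hsv[...,0],hsv[...,1],hsv[...,2]
red=((H<8)|(H>172))&(S>90)
red[:, :300]=0;red[:,350:]=0;red[:140]=0;red[170:]=0
ys,xs=np.nonzero(red);print('red',len(ys),ys.min(),ys.max(),xs.min(),xs.max(),ys.mean(),xs.mean(),ray(p,(ys.mean(),xs.mean()),.078).round(4))
bl=(H>105)&(H<125)&(S>150)
for lo,hi in((200,220),(345,370)):
    m=bl.copy();m[:,:lo]=0;m[:,hi:]=0;m[:120]=0;m[200:]=0
    c=max(cv2.findContours(m.astype('uint8'),0,1)[0],key=cv2.contourArea)
    x=c[:,0];print('fin',x.min(0),x.max(0),ray(p,x.mean(0)[::-1],.14).round(4), ray(p,(x[:,1].min(),x[:,0].min()),.15).round(3), ray(p,(x[:,1].max(),x[:,0].max()),.15).round(3))
for n in['scene','top']:
    q=p if n=='top' else manip.get_image(n)
    for d in manip.find_in(q,'red_bottle_mid'):print(n,d,ray(q,d['centre'],.043))
o=manip.observe();print(Ro.from_quat(o['orientation']).as_matrix().round(3),o['eef_pos'])
E
```

```text
corner [0.7103 0.2002 0.108 ]
corner [ 0.714  -0.2311  0.108 ]
corner [ 0.5016 -0.2325  0.108 ]
corner [0.4962 0.1984 0.108 ]
red 77 148 162 326 337 153.6883116883117 332.87012987012986 [ 0.6153 -0.1519  0.078 ]
fin [206 143] [212 171] [0.5989 0.1816 0.14  ] [0.634 0.188 0.15 ] [0.559 0.172 0.15 ]
fin [351 137] [359 166] [ 0.6039 -0.2037  0.14  ] [ 0.64  -0.194  0.15 ] [ 0.562 -0.211  0.15 ]
[[-0.     0.261 -0.965]
 [-0.    -0.965 -0.261]
 [-1.     0.     0.   ]] [ 0.16947717 -0.62753598  0.23131378]
```

>>> {"name": "apply_moves", "arguments": {"targets": "0 -2.5 -4.5 0.02 0 0 8.5; 0 -5 -9 0.04 0 0 8.5; 0 -7.5 -13.5 0.06 0 0 8.5; 0 -10 -18 0.09 0 0 8.5; 0 -12.5 -22.5 0.11 0 0 8.5; 0 -15 -27 0.13 0 0 8.5; 0 -17.5 -31.5 0.15 0 0 8.5; 0 -20 -36 0.17 0 0 8.5; 0 -22.5 -40.5 0.19 0 0 8.5; 0 -25 -45 0.21 0 0 8.5; 0 -27.5 -49.5 0.23 0 0 8.5; 0 -29.5 -53 0.25 0 0 6; 0 -29.5 -53 0.25 0 0 6; 0 -29.5 -53 0.25 0 0 6; 0 -29.5 -53 0.25 0 0 6"}}

```text
time_s: 2.68
eef_pos: [0.6033, -0.2063, 0.2313]
orientation: [-0.707, -0.004, 0.707, -0.004]
ft_force: [-0.1, -1.1, 0.7]
finger_gap: 0.706
```

```bash
python3 - <<'E'
from h import *
from scipy.spatial.transform import Rotation as Ro
o=manip.observe();print(Ro.from_quat(o['orientation']).as_matrix().round(3),o['eef_pos'],o['time_s'],o['ft_force'])
p=shot('wrist','w1')
for X in [(.604,-.204,.15),(.6055,-.0162,.108),(.615,-.15,.08)]: print(X,proj(p,X))
shot('scene','s1')
for nm,z in [('right_door',.13),('red_bottle_mid',.043)]:
    for d in manip.find_in(p,nm): print(nm,d,ray(p,d['centre'],z).round(4))
E
```

```text
[[-0.     0.011 -1.   ]
 [-0.001 -1.    -0.011]
 [-1.     0.001  0.   ]] [ 0.60329695 -0.2062865   0.23130802] 2.675 [-0.06596916 -1.09439498  0.67164118]
(0.604, -0.204, 0.15) (np.float64(218.8391742238042), np.float64(276.8944574340571))
(0.6055, -0.0162, 0.108) (np.float64(198.79047065796223), np.float64(43.93607688842258))
(0.615, -0.15, 0.08) (np.float64(182.27746754453563), np.float64(216.1881936946741))
right_door {'centre': [176.7, 176.7], 'confidence': 0.73} [ 0.6288 -0.131   0.13  ]
```

View pics/w1.png

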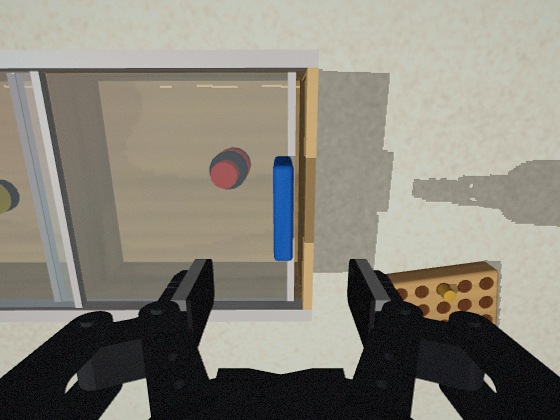

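View pics/s1.png

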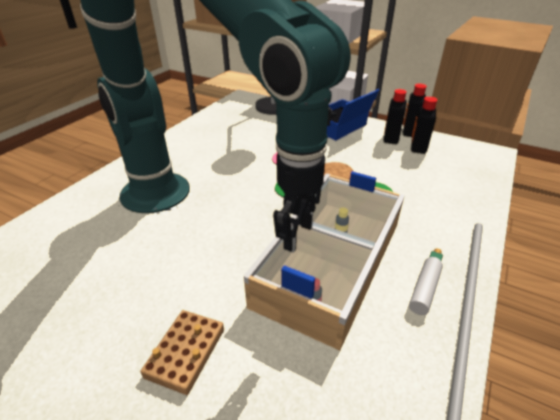

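The wrist view shows the fin at columns 274–293 and rows 156–261. The cap top is at about (174,224), with the bottle's base away to the upper right.

```bash
python3 - <<'E'
from h import *
p=manip.get_image('wrist')
for rc in [(156,283.5),(261,283.5),(208,274),(208,293)]: print('fin',ray(p,rc,.15).round(4))
print('cap',ray(p,(174,224),.08).round(4), 'cornerA',ray(p,(51,318),.108),ray(p,(320,312),.108), ray(p,(51,0),.108),ray(p,(320,0),.108))
im=p['img'];h=cv2.cvtColor(im,cv2.COLOR_RGB2HSV)
c=cv2.resize(cv2.cvtColor(im[130:270,190:330],cv2.COLOR_RGB2BGR),(560,560),interpolation=2);cv2.imwrite('pics/w1c.png',c)
E
```

```text
fin [ 0.6476 -0.207   0.15  ]
fin [ 0.5729 -0.2082  0.15  ]
fin [ 0.6122 -0.2011  0.15  ]
fin [ 0.6124 -0.2141  0.15  ]
cap [ 0.6229 -0.1562  0.08  ] cornerA [ 0.71758452 -0.2310296   0.108     ] [ 0.49664351 -0.23533952  0.108     ] [ 0.71462633 -0.00340466  0.108     ] [0.49305107 0.04446343 0.108     ]
```

View pics/w1c.png

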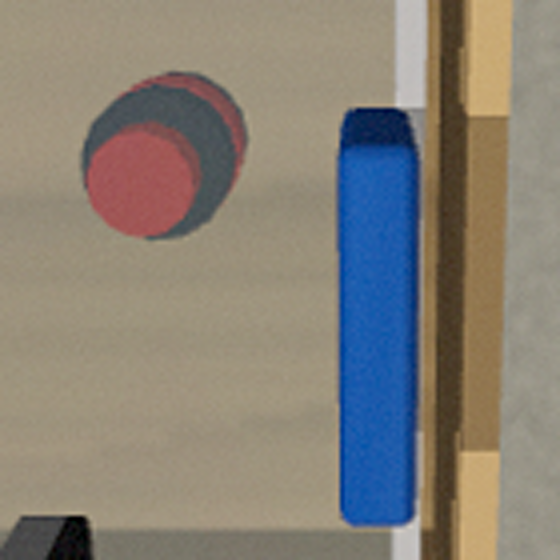

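>>> {"name": "apply_moves", "arguments": {"targets": "3 0.1 0 0 0 0 6; 6 0.1 0 0 0 0 6; 9 0.1 0 0 0 0 6; 11.4 0.1 0 0 0 0 6; 11.4 0.1 0 0 0 0 6; 11.4 0.1 0 0 0 0 3; 11.4 0.1 0 0 0 0 1; 11.4 0.1 0 0 0 0 0.8; 11.4 0.1 0 0 0 0 0.8; 11.4 0.1 0 0 0 0 0.8; 11.4 0.1 0 0 0 0 0.8"}}

```text
time_s: 4.3
eef_pos: [0.605, -0.2061, 0.1188]
orientation: [0.708, 0.004, -0.706, 0.005]
ft_force: [-1.3, -0.5, 6.9]
finger_gap: 0.155
```

>>> {"name": "apply_moves", "arguments": {"targets": "0 -1 0 0 0 0 0.8; 0 -2.5 0 0 0 0 0.8; 0 -4 0 0 0 0 0.8; 0 -5.5 0 0 0 0 0.8; 0 -7 0 0 0 0 0.8; 0 -8.5 0 0 0 0 0.8; 0 -10 0 0 0 0 0.8; 0 -11.5 0 0 0 0 0.8; 0 -13 0 0 0 0 0.8; 0 -14.5 0 0 0 0 0.8; 0 -15.8 0 0 0 0 0.8; 0 -15.8 0 0 0 0 0.8; 0 -15.8 0 0 0 0 0.8"}}

```text
time_s: 5.92
eef_pos: [0.6029, -0.0465, 0.1187]
orientation: [0.708, 0.005, -0.706, 0.005]
ft_force: [-0.7, 1.4, 6.3]
finger_gap: 0.152
```

```bash
python3 - <<'E'
from h import *
shot('scene','s2');p=shot('wrist','w2')
E
```

```text
(no output)
```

View pics/s2.png

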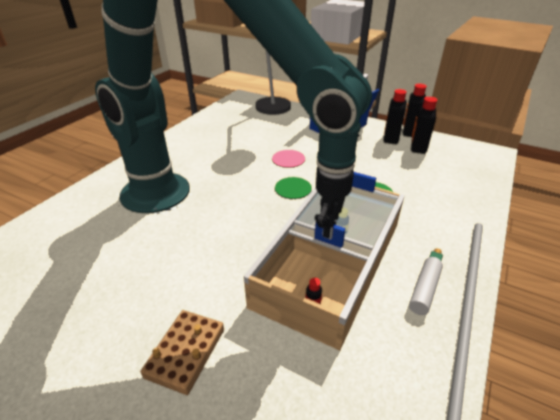

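>>> {"name": "apply_moves", "arguments": {"targets": "0 0 0 0 0 0 3; 0 0 0 0 0 0 6; 0 0 0 0 0 0 6; -3 0 0 0 0 0 6; -7 0 0 0 0 0 6; -11 0 0 0 0 0 6; -13 3 -0.5 0 0 0 6; -13 6 -1 0 0 0 6; -13 9 -1.5 0 0 0 6; -13 11 -1.9 0 0 0 6; -13 11 -1.9 0 0 0 6; -13 11 -1.9 0 0 0 6"}}

```text
time_s: 7.52
eef_pos: [0.6225, -0.1556, 0.247]
orientation: [-0.707, -0.006, 0.707, -0.005]
ft_force: [0.4, -0.2, 0.1]
finger_gap: 0.701
```

```bash
python3 - <<'E'
from h import *
from scipy.spatial.transform import Rotation as Ro
o=manip.observe();print(Ro.from_quat(o['orientation']).as_matrix().round(4),o['eef_pos'],o['time_s'])
for n in ['scene','wrist','top']:
    p=shot(n,n+'3')
    for nm,z in [('red_bottle_mid',.043),('right_door',.13),('left_door',.13),('mat_top',.005)]:
        for d in manip.find_in(p,nm): print(n,nm,d,ray(p,d['centre'],z).round(4))
    im=p['img'];hs=cv2.cvtColor(im,cv2.COLOR_RGB2HSV).astype(int)
    m=((hs[...,0]<5)|(hs[...,0]>174))&(hs[...,1]>150)&(hs[...,2]>90)
    k,l,st,ce=cv2.connectedComponentsWithStats(m.astype('uint8'))
    for i in range(1,k):
        if st[i,4]>15: print(n,'red',st[i],ce[i].round(1),ray(p,ce[i][::-1],.08).round(4))
E
```

```text
[[-5.000e-04  1.530e-02 -9.999e-01]
 [ 1.200e-03 -9.999e-01 -1.530e-02]
 [-1.000e+00 -1.200e-03  5.000e-04]] [ 0.62254244 -0.15562199  0.24699841] 7.525
scene red_bottle_mid {'centre': [290.9, 314.2], 'confidence': 0.83} [ 0.6218 -0.1534  0.043 ]
scene right_door {'centre': [238.4, 332.9], 'confidence': 0.66} [ 0.6225 -0.068   0.13  ]
scene right_door {'centre': [291.9, 311.7], 'confidence': 0.52} [ 0.6452 -0.2245  0.13  ]
scene left_door {'centre': [210.1, 361.5], 'confidence': 0.66} [0.6439 0.0569 0.13  ]
scene mat_top {'centre': [156.1, 287.9], 'confidence': 0.79} [0.2698 0.3824 0.005 ]
scene mat_top {'centre': [184.5, 383.4], 'confidence': 0.65} [0.6218 0.3723 0.005 ]
scene mat_top {'centre': [183.7, 288.4], 'confidence': 0.56} [0.3526 0.2311 0.005 ]
scene red [414  84  12  11 110] [419.5  88.9] [0.5635 1.0453 0.08  ]
scene red [394  89  12  12 121] [399.5  94.7] [0.5045 0.9393 0.08  ]
scene red [424  96  13  13 141] [429.7 102.2] [0.6334 0.9196 0.08  ]
scene red [309 278  11  13 117] [314.  283.5] [ 0.6244 -0.164   0.08  ]
wrist red_bottle_mid {'centre': [184.0, 280.8], 'confide
[... 706 characters left out ...]

top left_door {'centre': [159.0, 247.0], 'confidence': 0.86} [0.5934 0.0821 0.13  ]
top left_door {'centre': [161.5, 261.3], 'confidence': 0.74} [0.5855 0.0442 0.13  ]
top mat_top {'centre': [285.9, 146.7], 'confidence': 0.85} [0.2661 0.3802 0.005 ]
top mat_top {'centre': [218.1, 145.9], 'confidence': 0.79} [0.4589 0.3856 0.005 ]
top mat_top {'centre': [246.4, 201.7], 'confidence': 0.58} [0.3733 0.225  0.005 ]
top mat_top {'centre': [169.9, 167.3], 'confidence': 0.56} [0.5992 0.3255 0.005 ]
top red [  2 126  17  17 211] [ 10.2 134.1] [0.6959 0.7471 0.08  ]
top red [330 148   3   9  17] [330.7 151.8] [ 0.6203 -0.1459  0.08  ]
top red [  0 168   9  17 119] [  3.3 176.1] [0.5763 0.7594 0.08  ]
```

View pics/wrist3.png

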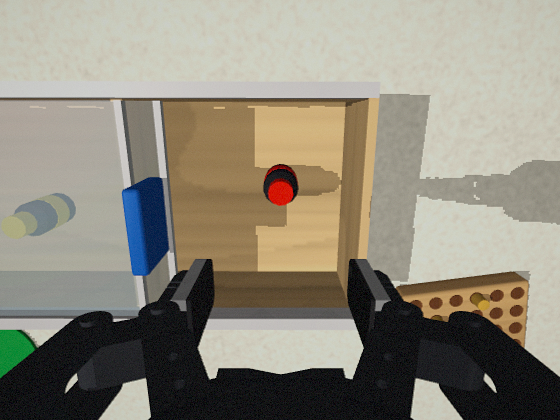

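View pics/scene3.png

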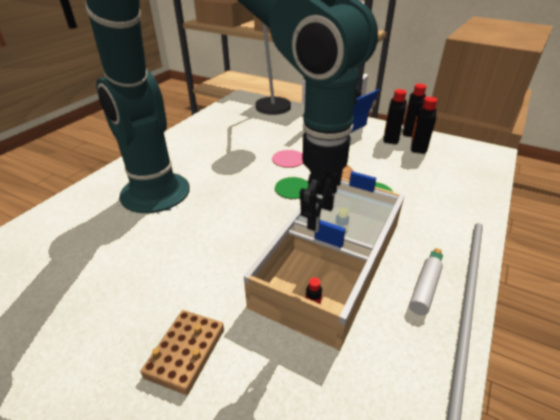

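```bash
python3 - <<'E'
from h import *
p=manip.get_image('wrist');R=np.array(p['R']);print(-R.T@np.array(p['t'])-manip.observe()['eef_pos'])
E
```

```text
[0.07071067 0.00098904 0.14172957]
```

>>> {"name": "apply_moves", "arguments": {"targets": "4 0 0 0 0 0 6; 8 0 0 0 0 0 6; 12 0 0 0 0 0 6; 15 0 0 0 0 0 6; 18 0 0 0 0 0 6; 20 0 0 0 0 0 6; 21.5 0 0 0 0 0 6; 22.4 0 0 0 0 0 6; 22.4 0 0 0 0 0 6; 22.4 0 0 0 0 0 6"}}

```text
time_s: 9.57
eef_pos: [0.6233, -0.1575, 0.0242]
orientation: [0.708, 0.005, -0.707, 0.005]
ft_force: [0.2, -0.4, -0.1]
finger_gap: 0.701
```

>>> {"name": "apply_moves", "arguments": {"targets": "0 0 0 0 0 0 5; 0 0 0 0 0 0 4.2; 0 0 0 0 0 0 3.8; 0 0 0 0 0 0 3.4; 0 0 0 0 0 0 3; 0 0 0 0 0 0 3; 0 0 0 0 0 0 3"}}

```text
time_s: 10.45
eef_pos: [0.6229, -0.1573, 0.0237]
orientation: [0.707, 0.005, -0.707, 0.005]
ft_force: [-1.5, 0.7, 4.7]
finger_gap: 0.403
```

```bash
python3 - <<'E'
from h import *
shot('scene','s4');shot('wrist','w4')
E
```

```text
(no output)
```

View pics/w4.png

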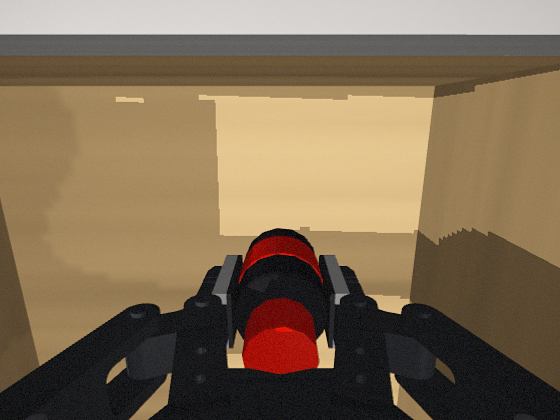

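>>> {"name": "apply_moves", "arguments": {"targets": "-1 0 0 0 0 0 3; -3 0 0 0 0 0 3; -6 0 0 0 0 0 3; -10 0 0 0 0 0 3; -14 0 0 0 0 0 3; -18 0 0 0 0 0 3; -21 0 0 0 0 0 3; -22 0 0 0 0 0 3; -22 0 0 0 0 0 3"}}

```text
time_s: 11.68
eef_pos: [0.6225, -0.1574, 0.2437]
orientation: [0.707, 0.005, -0.707, 0.005]
ft_force: [-0.8, 0.2, -0.8]
finger_gap: 0.406
```

```bash
python3 - <<'E'
from h import *
shot('scene','s5');p=shot('wrist','w5')
o=manip.observe();print(o['q'],o['finger_gap'])
E
```

```text
[ 0.3118517   0.45323616 -0.15872365  1.60511199  0.07799041  1.09194607
 -1.4243163 ] 0.3998810182601866
```

View pics/s5.png

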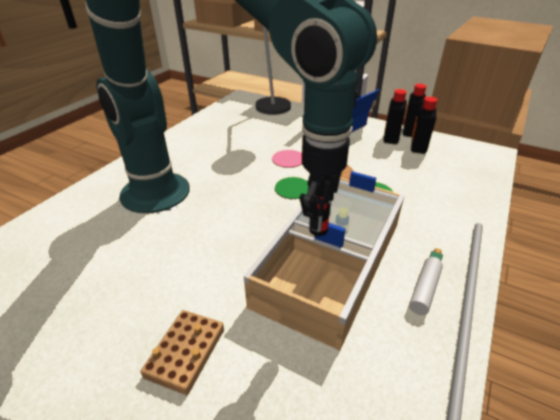

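View pics/w5.png

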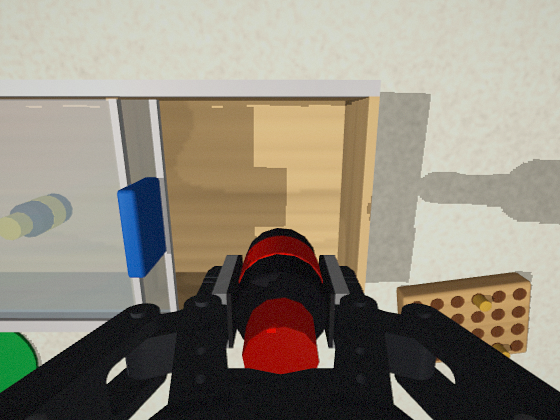

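>>> {"name": "apply_moves", "arguments": {"targets": "-1 -2 0.6 0 0 0 3; -1 -6 1.8 -0.02 0 0 3; -1 -10 3 -0.05 0 0 3; -1 -14 4.2 -0.08 0 0 3; -1 -18 5.4 -0.1 0 0 3; -1 -22 6.6 -0.12 0 0 3; -1 -26 7.8 -0.15 0 0 3; -1 -30 9 -0.18 0 0 3; -1 -34 10.2 -0.2 0 0 3; -1 -38 11.4 -0.22 0 0 3; -1 -42 12.6 -0.25 0 0 3; -1 -46 13.8 -0.28 0 0 3; -1 -50 15 -0.3 0 0 3; -1 -53 15.9 -0.3 0 0 3; -1 -54 16.2 -0.3 0 0 3; -1 -54 16.2 -0.3 0 0 3; -1 -54 16.2 -0.3 0 0 3"}}

```text
time_s: 13.9
eef_pos: [0.4539, 0.3788, 0.2531]
orientation: [-0.698, -0.109, 0.699, -0.11]
ft_force: [-1.0, 0.0, -0.2]
finger_gap: 0.407
```

```bash
python3 - <<'E'
from h import *
from scipy.spatial.transform import Rotation as Ro
o=manip.observe();print(Ro.from_quat(o['orientation']).as_matrix().round(4),o['eef_pos'],o['time_s'],o['q'])
for n in ['scene','wrist','top']:
    p=shot(n,n+'6'); print(n,proj(p,(.453,.38,.005)))
    if n!='scene':
        hs=cv2.cvtColor(p['img'],cv2.COLOR_RGB2HSV).astype(int)
        m=(hs[...,0]>8)&(hs[...,0]<18)&(hs[...,1]>110)&(hs[...,2]>120)
        m=cv2.morphologyEx(m.astype('uint8'),cv2.MORPH_CLOSE,np.ones((5,5)))
        k,l,st,ce=cv2.connectedComponentsWithStats(m)
        for i in range(1,k):
            if st[i,4]>200: print(n,st[i],ce[i].round(1))
    for d in manip.find_in(p,'mat_top'): print(n,d,ray(p,d['centre'],.005).round(4))
E
```

```text
[[ 1.000e-04  3.067e-01 -9.518e-01]
 [-1.300e-03 -9.518e-01 -3.067e-01]
 [-1.000e+00  1.300e-03  3.000e-04]] [0.45386986 0.37880549 0.25308218] 13.9 [-0.41098418  0.39099174 -0.43983567  1.70614497  0.18548459  1.08651393
 -2.16770385]
scene (np.float64(169.72072032033532), np.float64(335.37362581519096))
scene {'centre': [184.7, 291.3], 'confidence': 0.9} [0.3634 0.2306 0.005 ]
scene {'centre': [157.0, 284.1], 'confidence': 0.81} [0.2609 0.3705 0.005 ]
scene {'centre': [186.9, 383.3], 'confidence': 0.66} [0.6255 0.3592 0.005 ]
scene {'centre': [164.1, 338.7], 'confidence': 0.59} [0.4492 0.4188 0.005 ]
scene {'centre': [236.9, 331.0], 'confidence': 0.16} [0.5718 0.0643 0.005 ]
wrist (np.float64(177.03279080722265), np.float64(278.977523006147))
wrist [ 433   13  127  201 9162] [500.1 121.4]
wrist [ 228  124  102  101 8064] [278.7 174.2]
wrist {'centre': [174.4, 282.8], 'confidence': 0.96} [0.4573 0.3767 0.005 ]
wrist {'centre': [55.0, 371.7], 'confidence': 0.76} [0.6072 0.3267 0.005 ]
wrist {'centre': [336.4, 235.2], 'confidence': 0.73} [0.2294 0.3697 0.005 ]
wrist {'centre': [265.8, 383.3], 'confidence': 0.56} [0.3859 0.2209 0.005 ]
top (np.float64(220.08491050123496), np.float64(147.82882382773005))
top [    0     0   560    58 24107] [265.7  21.6]
top [ 298  131   37   60 1144] [313.4 160.5]
top [ 386  193   59   43 1699] [414.8 214. ]
top [129 200  39  37 903] [150.7 215.7]
top {'centre': [215.0, 147.7], 'confidence': 0.95} [0.4678 0.3806 0.005 ]
top {'centre': [246.8, 201.0], 'confidence': 0.94} [0.3722 0.227  0.005 ]
top {'centre': [171.3, 164.3], 'confidence': 0.93} [0.5952 0.3342 0.005 ]
```

View pics/wrist6.png

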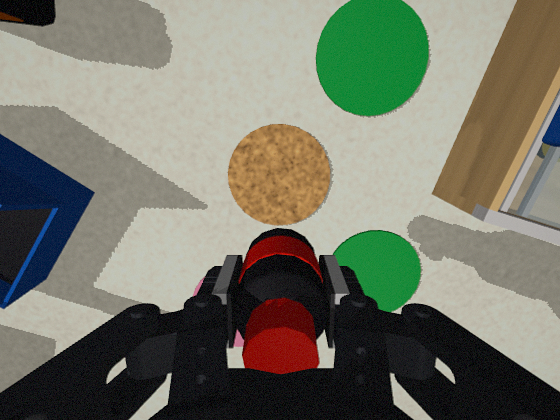

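View pics/scene6.png

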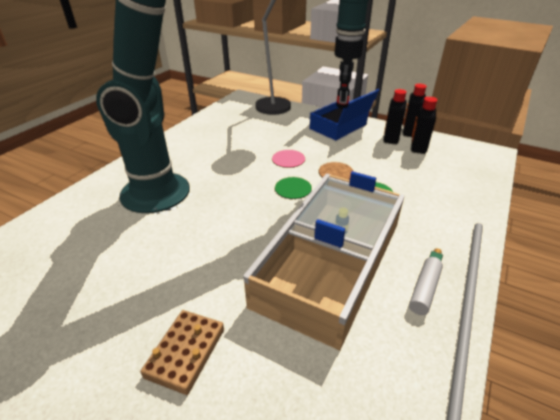

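>>> {"name": "apply_moves", "arguments": {"targets": "3 0 -0.2 0 0 0 3; 7 0 -0.2 0 0 0 3; 11 0 -0.2 0 0 0 3; 15 0 -0.2 0 0 0 3; 18 0 -0.2 0 0 0 3; 20.5 0 -0.2 0 0 0 3; 22 0 -0.2 0 0 0 3; 22.6 0 -0.2 0 0 0 3; 22.9 0 -0.2 0 0 0 3; 22.9 0 -0.2 0 0 0 3; 22.9 0 -0.2 0 0 0 3"}}

```text
time_s: 15.58
eef_pos: [0.4555, 0.3814, 0.025]
orientation: [0.699, 0.111, -0.698, 0.11]
ft_force: [0.4, 0.1, -2.0]
finger_gap: 0.4
```

>>> {"name": "apply_moves", "arguments": {"targets": "0.1 0 0 0 0 0 3; 0.15 0 0 0 0 0 3; 0.2 0 0 0 0 0 3; 0.2 0 0 0 0 0 3"}}

```text
time_s: 16.08
eef_pos: [0.4552, 0.3811, 0.0228]
orientation: [0.699, 0.11, -0.698, 0.111]
ft_force: [-0.6, -0.3, 5.0]
finger_gap: 0.399
```

>>> {"name": "apply_moves", "arguments": {"targets": "0 0 0 0 0 0 3.8; 0 0 0 0 0 0 4.5; 0 0 0 0 0 0 5.5; 0 0 0 0 0 0 6.5; 0 0 0 0 0 0 6.5; 0 0 0 0 0 0 6.5"}}

```text
time_s: 16.82
eef_pos: [0.4551, 0.381, 0.0222]
orientation: [-0.698, -0.11, 0.698, -0.11]
ft_force: [0.6, 0.1, 0.5]
finger_gap: 0.764
```

```bash
python3 - <<'E'
from h import *
shot('wrist','w7')
E
```

```text
(no output)
```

View pics/w7.png

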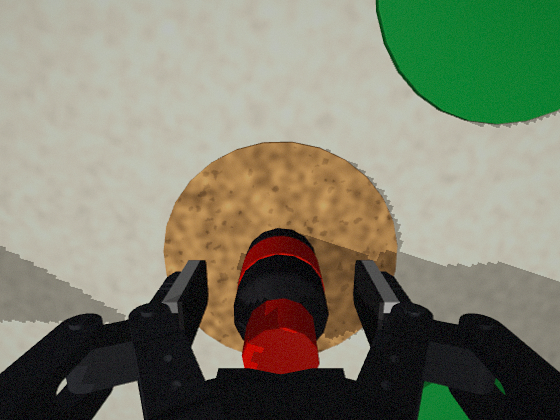

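The bottle is standing on the cork and the fingers are clear of it on both sides. Next I'll retreat straight up.

>>> {"name": "apply_moves", "arguments": {"targets": "-2 0 0 0 0 0 6.5; -5 0 0 0 0 0 6.5; -9 0 0 0 0 0 6.5; -13 0 0 0 0 0 6.5; -17 0 0 0 0 0 6.5; -20 0 0 0 0 0 6.5; -20 0 0 0 0 0 6.5; -20 0 0 0 0 0 6.5"}}

```text
time_s: 17.88
eef_pos: [0.4548, 0.3807, 0.2225]
orientation: [0.698, 0.11, -0.698, 0.111]
ft_force: [-0.7, 0.4, 0.3]
finger_gap: 0.764
```

```bash
python3 - <<'E'
from h import *
p=shot('scene','s8');p=shot('wrist','w8')
im=p['img'];hs=cv2.cvtColor(im,cv2.COLOR_RGB2HSV).astype(int)
m=((hs[...,0]<5)|(hs[...,0]>174))&(hs[...,1]>150)&(hs[...,2]>90)
k,l,st,ce=cv2.connectedComponentsWithStats(m.astype('uint8'))
for i in range(1,k):
    if st[i,4]>40: print('red',st[i],ce[i].round(1),ray(p,ce[i][::-1],.079).round(4))
for d in manip.find_in(p,'red_bottle_mid'): print(d,ray(p,d['centre'],.042).round(4))
for d in manip.find_in(p,'mat_top'): print(d,ray(p,d['centre'],.005).round(4))
print(manip.observe()['ft_force'])
E
```

```text
red [263 168  23  15  69] [273.4 172.2] [0.4744 0.3929 0.079 ]
red [266 183  28  29 594] [279.3 197.4] [0.4551 0.3814 0.079 ]
{'centre': [188.1, 278.6], 'confidence': 0.72} [0.455  0.3822 0.042 ]
{'centre': [272.1, 383.4], 'confidence': 0.83} [0.3901 0.2335 0.005 ]
{'centre': [167.9, 276.4], 'confidence': 0.82} [0.4674 0.3888 0.005 ]
{'centre': [324.7, 237.4], 'confidence': 0.82} [0.27   0.3753 0.005 ]
{'centre': [54.6, 383.5], 'confidence': 0.67} [0.6046 0.3238 0.005 ]
[ 0.21443367 -0.10018154 -0.42150441]
```

View pics/w8.png

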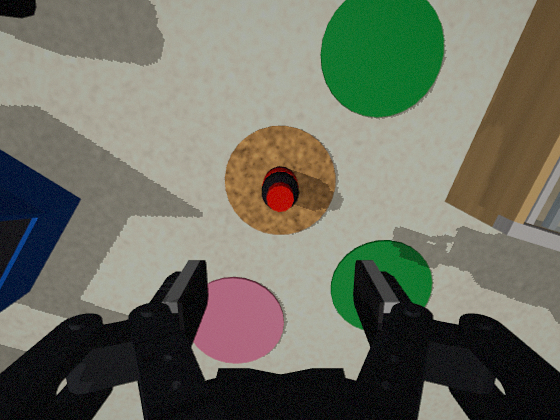

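View pics/s8.png

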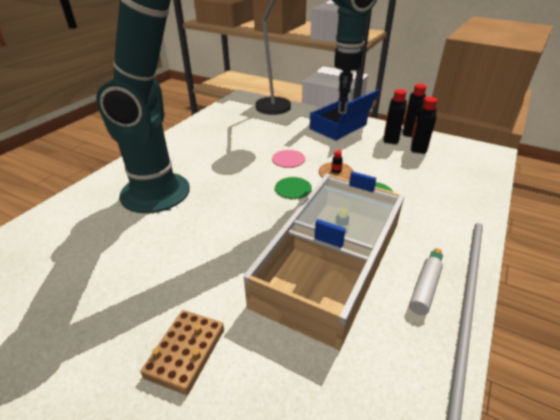

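The bottle stands upright at the mat's centre, about (190,280) in the wrist view, with the mat spanning columns 225–337. The left door's fin is still at its closed end, and nothing is touching the robot.

```bash
python3 -c "
from plant import manip
print(manip.hand_in())"
```

```text
the job is handed in; nothing more can be done
None
```

The red-capped bottle now stands upright and released on the cork mat, and I've handed the job in. It reported no verdict. The last move ended at 17.9 s on the robot's clock, well under the 58 s limit.

- **Door:** I pinched the right (-y) door's fin and slid it about 160 mm, to an estimated travel of about 170 mm. I never touched the left door, and its fin still shows at the closed end.
- **Bottle:** I gripped it by the body, lifted it to about 0.26 m, set it down on the mat and withdrew 200 mm straight up.
- **Final position:** the cap top is at (0.455, 0.381) and the bottle middle at (0.455, 0.382), so it stands upright. The mat centre was at about (0.453–0.457, 0.380), so the bottle is within about 5 mm of it.
- **Contact:** the last wrist force reading was under 0.5 N, so the robot was touching nothing.

**Disagreements:** in the last picture the network put the mat centre at (0.467, 0.389), about 15 mm away. The bottle hid part of the mat there, and even that is well within 45 mm. The network also reported the green and pink discs as mats, so I told the cork one apart by eye.

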